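Sort two vials into the clamp and hold its lever at the third click

ROBOT

A 6-joint arm with a two-finger parallel gripper is mounted at the origin on the work surface; the furniture and walls round the work are solid. World frame = base frame: x ahead of the robot, y to its left, z up, the work surface at z = 0. Lengths are in m, angles in rad, forces in N, time in s.
With the tool pointing down it reaches from about 0.3 to 0.775 m from the base axis. Payload 14.6 kg.
Tool frame: the origin (TCP) lies at the very end of the fingers, on their centre line; the grasp point (between the pads) lies 19 mm behind it; z points along the fingers, y is the line along which they close (so a half turn about z gives the same grasp; the last joint's range is limited). The gripper opens to 94 mm and grips with 3 to 60 N. Pads are 16 mm wide; open, the fingers measure 119 mm over their backs; the gripper's body (75 mm by 177 mm) begins 78 mm behind the grasp point.
Start: joints at [1.165, 0.3, 1.521, -0, 1.321, -0.067], TCP at [0.183, 0.519, 0.182] pointing down, gripper open.
Joint ranges: [-3.03, 3.03], [-0.79, 2.21], [0.23, 2.52], [-1.04, 4.18], [0, 3.07], [-2.55, 2.55]. Speed limits (rad/s): [2.22, 2.22, 2.57, 3.14, 3.14, 3.14].

INTERFACE

Orientations are given as [roll, pitch, yaw] about the fixed x, y, z axes, in that order (R = Rz(yaw) Ry(pitch) Rx(roll)).
In Python, from station import ctrl, cams gives the robot as it stands. The module is installed in compiled form; this text tells all that it offers.
- The arm moves only by the tool arm_command, never from a script. Its argument "plan" is a list that holds one entry, the list of rows, each a list of 7 numbers: the shift along the tool's x, y, z in parts of the range, where 1.0 means 75 cm, then the turn, a rotation vector about the tool's x, y, z in shares of pi/2 rad (1.0 is pi/2 rad), then the closure, from -1 (fully open) to 1 (shut). A call has 1 to 12 rows; each row is the pose to reach, as a shift and turn from the pose commanded when the call began, along the tool's axes at that moment; what a row does not reach only later rows make up. A row lasts 1/10 s, in which the tool goes at most 50 mm and 8.59 degrees, less where a joint would pass 70% of its speed; a pose out of reach is approached as far as the arm can. Shift and turn numbers lie between -1 and 1, and a call with a number outside is refused. A call with a gripper value outside its range is refused whole. The fingers move at their own pace and stop on an object; "squeeze" is the grip in N (left out, the last holds). Time passes only in rows, so rows that repeat a pose let the fingers close. It gives the time, the measured TCP pose, the force, the opening and the grip force at its end, in the units of the state.
- ctrl.get_obs(): the state, without advancing time (a new reading comes with each control period).
- cams.camera(name): name is "scene" or "top" or "wrist"; returns (picture, depth): 420x560x3 uint8, blue, green, red; 420x560 float32, m along the optical axis (not along the pixel's ray), 0 where there is no reading.
- cams.camera_info(name): a dict with "fx", "fy", "cx", "cy" (pixels), "dist_coeffs" ([k1, k2, p1, p2, k3] as OpenCV has them; the pictures are not rectified), "world_to_cam" (4x4, takes a point from world to camera coordinates). Camera axes: x right, y down, z forward; pixel columns grow to the right and rows downward; lengths in m; the calibration is good to about 2 mm. A picture is of the moment at which its call begins: read the wrist's pose just before it. camera_info takes no time and is no camera call; for the wrist camera it gives the pose at the moment of the call.
- ctrl.hand_in(): hands the job in; it is judged then, once.
The state is a dict: "time_s": time; "qpos": joint angles; "joint_vel": joint speeds; "tau": joint torques, N m; "ee_pos": TCP position; "eef_rot": TCP orientation; "force": force on the tool from outside, world axes, zero at the start; "moment": the same for the moment, N m; "grip_width": finger opening in m; "grip_force": force on a finger pad.
Only numpy, scipy, OpenCV 4.12 (cv2) and the standard library are available. Lean on these libraries where they do the work, as an engineer would, in place of code of your own. Each camera call takes 0.05 s, during which the arm holds its last target. There are 200 camera calls.

TASK

Stand the red-capped vial in the red nest of the vial clamp and the blue-capped vial in the blue nest, both fully down and upright, and let go of them. Then take the black knob of the sprung clamp lever, draw the lever three clicks from its rest - no fewer, and never on to the fourth, which would crush the glass - and finish still holding the knob, with the lever kept steady in its third click, because it springs back if let go. Leave the check source, dosimeter, battery and calculator where they are.

Things in the scene. Friction and masses are not known exactly. Their poses are not given: they have to be found in the camera images.
- vial_red: Small white vial with a red cap, 23 mm across, 47 mm tall, about 30 g, standing upright. Origin: centre of its underside, z up.
- vial_blue: Small white vial with a blue cap, 23 mm across, 47 mm tall, about 30 g, standing upright. Origin: centre of its underside, z up.
- clamp: Vial clamp, fixed to the bench. Its 6 mm aluminium plate spans x -65 to +95 and y -160 to +90 mm from the origin (on the bench; x away from the robot at yaw 0). Two nests stand at x -20, y +40 and -40 mm, either colour on either side; behind them (+x) a sliding jaw 47 mm high, behind that a bracket 46 mm high; the lever is on the -y side.
- nest_red: Red square nest block on the clamp's plate, 44 x 44 x 16 mm, with a round upright hole 27.5 mm across (chamfered) and 11 mm deep in the middle of its top. Origin: centre of its underside, z up (6 mm above the bench), so the hole's floor is 5 mm and its top 16 mm above the origin. Fixed.
- nest_blue: Blue nest block, otherwise the same as the red one. Origin: centre of its underside. Fixed.
- jaw: Sliding steel jaw behind the nests, with a black rubber pad on its front, 116 mm long, 30 to 44 mm above the bench. At lever rest the pad's front face stands 20 mm from the vials' sides; it moves 6 mm towards them (-x of the clamp) per click, and the fourth click would press them by about 4 mm. Origin: in the pad's front face at bench level.
- lever: Steel lever, arm 16 mm wide with its top 40 mm above the bench, turning on an upright pivot. On its end stands a round black knob, 20 mm across, from 40 to 88 mm above the bench (straight from 47 to 84 mm). Origin: on the pivot axis at bench level. A pawl block 34 mm high stands on the plate near its pivot, below the knob's path.
- knob_mid (a point): Point on the axis of the lever's black knob, 66 mm above the bench: where to grip it. Moves with the lever.
- lever_pivot (a point): Point on the lever's upright pivot axis, level with knob_mid. The knob's axis moves on a circle of radius 120 mm about it. A spring pulls the lever back to 0 all the way when let go (about 6 N at the knob at rest, 7 N at the third click); the pawl adds about 4 N after each seat, falling through zero at the crest to 4 N the other way before the next seat.
- lever_angle (a joint): Clamp lever angle, rad: 0 at rest on its stop, growing as the knob is drawn clockwise seen from above, towards the robot (-x of the clamp). From the pivot the lever points at (-50 degrees minus this angle) from the clamp's +x axis. Clicks 1, 2, 3, 4 seat at 0.24, 0.48, 0.72, 0.96, crests half-way between; limit 1.15.
- check_source: Bystander: round red check source, 52 mm across, 15 mm thick. Origin: centre of its underside.
- pen_dosimeter: Bystander: dark blue pen dosimeter, 14 x 110 x 16 mm. Origin: centre of its underside.
- spare_cell: Bystander: red and silver battery, 15 x 50 x 15 mm. Origin: centre of its underside.
- calculator: Bystander: grey calculator, 115 x 68 x 13 mm. Origin: centre of its underside.
Mind the look-alikes: they are no part of the job. What is shaped like the vial_red but green, purple or yellow is not meant.

How it is judged:
By the outcome, as a careful person would: the job done as asked, in the order asked, and still so for the second after the job is handed in, while the arm keeps its last pose, push and grip.
It also fails if it takes over 72 s, if anything falls off the work surface, if the arm or the gripper's body presses on something with over 40 N, if the wrist force passes 120 N, or if a joint passes its speed limit or range.

## Working session

There is one attempt and no reset: what is moved stays moved. The work goes in short steps, Python scripts to look and compute and a tool call to move; the robot and the scene stay as the last step left them, time stands still between calls to the robot, and variables do not carry over. Pictures are saved under pics/ and viewed, at most 10 in all, crops included, and the job is handed in when it is done.

Besides the shell and the picture viewer there is one more tool, called as name(argument=value, ...) on one line, values as JSON. arm_command: Moves the arm, as the interface text tells. Its arguments: {"type":"object","properties":{"plan":{"type":"array"},"squeeze":{"type":"number"}},"required":["plan"]}

```bash
mkdir -p pics; cat > h.py <<'E'
import numpy as np, cv2
from station import ctrl, cams
def get(name):
    i=cams.camera_info(name); im,d=cams.camera(name)
    i['K']=np.array([[i['fx'],0,i['cx']],[0,i['fy'],i['cy']],[0,0,1.]]); i['D']=np.array(i['dist_coeffs'],float); i['T']=np.array(i['world_to_cam'])
    return im,d,i
def world(i,d):
    h,w=d.shape; v,u=np.mgrid[:h,:w]
    n=cv2.undistortPoints(np.stack([u,v],-1).reshape(-1,1,2).astype(np.float64),i['K'],i['D']).reshape(h,w,2)
    p=np.dstack([n*d[...,None],d]); Ti=np.linalg.inv(i['T'])
    W=p@Ti[:3,:3].T+Ti[:3,3]; W[d==0]=np.nan
    return W
E
python3 - <<'E'
from h import *
for n in ['scene','top']:
    im,d,i=get(n); cv2.imwrite(f'pics/{n}0.png',im); np.savez(f'{n}0.npz',im=im,d=d,W=world(i,d))
    print(n,np.linalg.inv(i['T'])[:3,3],i['K'][0,0])
o=ctrl.get_obs(); print(o['ee_pos'],o['eef_rot'],o['grip_width'],o['time_s'])
E
```

```text
scene [-0.30392899 -0.82749104  0.82856022] 499.61911334265733
top [0.35528084 0.00382667 1.53116459] 525.0276147067731
[0.18271615 0.51850042 0.18145715] [-3.14059470e+00 -5.47180702e-05  2.80276137e+00] 0.09357356150098615 0.1
```

View pics/top0.png

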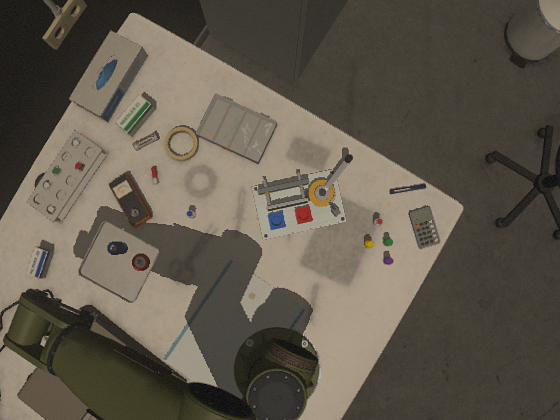

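View pics/scene0.png

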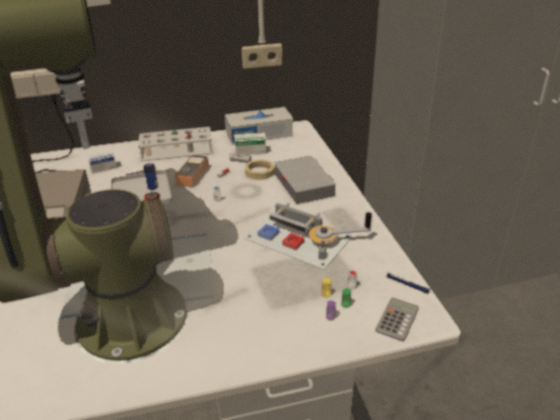

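The top view shows the blue-capped vial near (192,212). The red-capped vial is near (378,219), beside the yellow (369,243), green (388,239) and purple (388,260) look-alikes. The clamp has its blue nest at (277,220) and red nest at (304,214), and the knob is at about (347,155). The red object at (155,175) looks like the battery. I'll confirm these in an enlarged crop with positions.

```bash
python3 - <<'E'
from h import *
z=np.load('top0.npz'); im,W=z['im'],z['W']
for n,(u,v) in dict(vb=(192,212),vr=(378,219),y=(369,243),g=(388,239),p=(388,260),nb=(277,220),nr=(304,214),knob=(347,155),piv=(320,192),bat=(155,175),tb=(118,247),tr=(141,262),pl=(265,236)).items():
    print(n,np.round(W[v,u],3), np.round(np.nanmax(W[v-6:v+7,u-6:u+7,2]),3))
a=cv2.resize(im[140:275,245:405],None,fx=3.5,fy=3.5,interpolation=cv2.INTER_CUBIC)
b=cv2.resize(im[160:280,140:210],None,fx=3.5,fy=3.5,interpolation=cv2.INTER_CUBIC)
c=np.zeros((480,800,3),np.uint8); c[:a.shape[0],:a.shape[1]]=a[:480]; c[:b.shape[0],555:555+b.shape[1]]=b
cv2.imwrite('pics/crop1.png',c)
# blob centroids
hsv=cv2.cvtColor(im,cv2.COLOR_BGR2HSV)
def blob(name,u0,u1,v0,v1,f):
    m=np.zeros(W.shape[:2],bool); m[v0:v1,u0:u1]=True
    m&=f(hsv[...,0].astype(int),hsv[...,1],hsv[...,2]); v,u=np.nonzero(m); w=W[m]
    print(name,len(u),u.mean().round(1),v.mean().round(1),np.nanmedian(w,0).round(4),np.nanmin(w,0).round(3),np.nanmax(w,0).round(3))
red=lambda h,s,v:((h<8)|(h>172))&(s>130)&(v>50)
blue=lambda h,s,v:(h>105)&(h<130)&(s>110)&(v>40)
blob('capR',368,388,208,228,red); blob('capB',182,202,202,222,blue)
blob('nestR',290,318,200,228,red); blob('nestB',262,290,207,233,blue)
E
```

```text
vb [0.45  0.247 0.049] 0.053
vr [ 0.441 -0.283  0.042] 0.052
y [ 0.372 -0.258  0.039] 0.052
g [ 0.384 -0.313  0.04 ] 0.052
p [ 0.324 -0.312  0.048] 0.051
nb [0.434 0.006 0.011] 0.029
nr [ 0.453 -0.072  0.006] 0.03
knob [ 0.616 -0.187  0.085] 0.091
piv [ 0.514 -0.115  0.05 ] 0.056
bat [0.559 0.367 0.013] 0.021
tb [0.346 0.449 0.082] 0.091
tr [0.304 0.399 0.017] 0.026
pl [0.387 0.04  0.012] 0.018
capR 22 379.1 221.1 [ 0.4346 -0.2857  0.0463] [ 0.429 -0.292  0.042] [ 0.441 -0.279  0.052]
capB 21 189.2 213.1 [0.4474 0.2561 0.0459] [0.442 0.25  0.036] [0.453 0.263 0.053]
nestR 223 303.3 214.6 [ 0.4505 -0.0695  0.0199] [ 0.426 -0.096  0.002] [ 0.476 -0.045  0.03 ]
nestB 202 276.2 220.2 [0.4342 0.0086 0.0195] [ 0.408 -0.015  0.005] [0.457 0.032 0.029]
```

View pics/crop1.png

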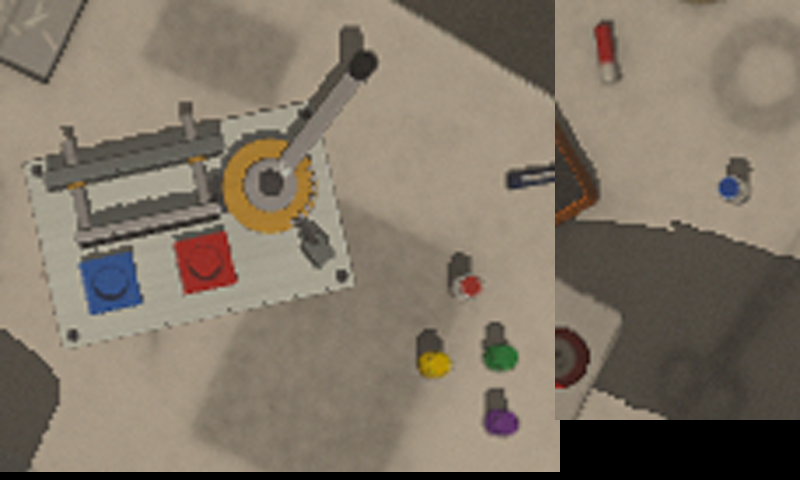

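The crop confirms one red-capped vial, at crop (465,287), which is top-view (379,221). The yellow, green and purple ones are decoys. The only blue-capped vial is at crop (733,187). The red object at crop (607,50) is the battery. The positions fit the clamp geometry at yaw of about 0.205, so I'll go above the blue vial.

```bash
cat >> h.py <<'E'
from scipy.spatial.transform import Rotation as R
def plan(xyz,yaw=None):
    o=ctrl.get_obs(); r=R.from_euler('xyz',o['eef_rot']); p=np.array(o['ee_pos'])
    s=r.inv().apply(np.array(xyz)-p)*1000
    t=(r.inv()*R.from_euler('xyz',[np.pi,0,o['eef_rot'][2] if yaw is None else yaw])).as_rotvec()
    print('at',p.round(4),np.round(o['eef_rot'],4),'w',round(o['grip_width'],4),'t',o['time_s'],'F',np.round(o['force'],1)); print('move',s.round(1),t.round(4))
E
python3 -c "
from h import *
plan([.45,.25,.20],3.347)"
```

```text
at [0.1827 0.5185 0.1815] [-3.1406e+00 -1.0000e-04  2.8028e+00] w 0.0936 t 0.1 F [-0.7  0.4 -0.2]
move [-341.3 -164.4  -18.4] [-1.000e-03 -3.000e-04 -5.442e-01]
```

The rows are not in the units I measure in: shifts go in shares of 75 cm and turns go in shares of pi/2 rad. I convert before sending: -341.3 mm / 750 = -0.4551, -164.4 mm / 750 = -0.2192, -0.544 rad / 1.5708 = -0.3463.

arm_command(plan=[[[-0.04,-0.02,-0.0245,-0.0006,0,-0.0637,-0.1],[-0.4551,-0.2192,-0.0245,-0.0006,0,-0.3463,-0.1],[-0.4551,-0.2192,-0.0245,-0.0006,0,-0.3463,-0.1],[-0.4551,-0.2192,-0.0245,-0.0006,0,-0.3463,-0.1],[-0.4551,-0.2192,-0.0245,-0.0006,0,-0.3463,-0.1],[-0.4551,-0.2192,-0.0245,-0.0006,0,-0.3463,-0.1],[-0.4551,-0.2192,-0.0245,-0.0006,0,-0.3463,-0.1],[-0.4551,-0.2192,-0.0245,-0.0006,0,-0.3463,-0.1],[-0.4551,-0.2192,-0.0245,-0.0006,0,-0.3463,-0.1],[-0.4551,-0.2192,-0.0245,-0.0006,0,-0.3463,-0.1],[-0.4551,-0.2192,-0.0245,-0.0006,0,-0.3463,-0.1],[-0.4551,-0.2192,-0.0245,-0.0006,0,-0.3463,-0.1]]])

```text
time_s: 1.3
ee_pos: [0.4491, 0.2514, 0.2003]
eef_rot: [3.141, 0.0, -2.935]
force: [-0.1, -0.5, -0.4]
grip_width: 0.0518
grip_force: 0.0
```

```bash
python3 - <<'E'
from h import *
plan([.45,.25,.20],3.347)
im,d,i=get('wrist'); cv2.imwrite('pics/w1.png',im); W=world(i,d); np.savez('w1.npz',im=im,W=W,d=d)
print(np.linalg.inv(i['T']).round(3))
hsv=cv2.cvtColor(im,cv2.COLOR_BGR2HSV).astype(int)
m=(hsv[...,0]>105)&(hsv[...,0]<130)&(hsv[...,1]>110)&(hsv[...,2]>40)
n,l,s,c=cv2.connectedComponentsWithStats(m.astype(np.uint8))
for k in range(1,n):
    if s[k,4]>100: w=W[l==k]; print(s[k],c[k].round(1),np.nanmedian(w,0).round(4),np.nanmin(w,0).round(3),np.nanmax(w,0).round(3))
E
```

```text
at [0.4491 0.2514 0.2003] [ 3.1405e+00  1.0000e-04 -2.9346e+00] w 0.0518 t 1.3 F [-0.1 -0.5 -0.4]
move [-0.6 -1.5  0.3] [0.0011 0.0001 0.0016]
[[-0.205  0.943  0.263  0.373]
 [ 0.979  0.197  0.055  0.235]
 [ 0.     0.269 -0.963  0.401]
 [ 0.     0.     0.     1.   ]]
[  68  115   46   38 1450] [ 91.2 133.6] [0.4311 0.0074 0.0196] [ 0.406 -0.019  0.004] [0.458 0.034 0.023]
[ 443  124   71   37 1236] [477.9 138.6] [0.3409 0.4492 0.0622] [0.325 0.442 0.002] [0.362 0.48  0.085]
[277 184  13  13 142] [283.  189.9] [0.4466 0.2547 0.0448] [0.439 0.247 0.043] [0.454 0.263 0.047]
```

View pics/w1.png

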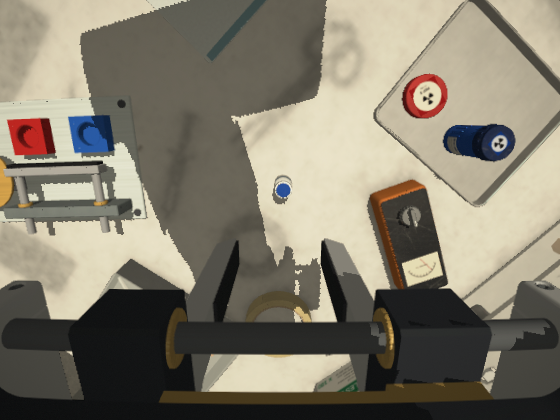

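The wrist view shows the blue cap at (283,190), the blue nest at (90,134) and the red nest at (30,136). I'll go down for a second, closer measurement.

Scaled: 115 mm / 750 = 0.1533, 110 mm / 750 = 0.1467, 0.001 rad / 1.5708 = 0.0006.

arm_command(plan=[[[0.0024,0.0048,0.08,0.0006,0,0,-0.1],[0.0024,0.0048,0.1467,0.0006,0,0,-0.1],[0.0024,0.0048,0.1533,0.0006,0,0,-0.1],[0.0024,0.0048,0.1533,0.0006,0,0,-0.1]]])

```text
time_s: 1.75
ee_pos: [0.4458, 0.2538, 0.0832]
eef_rot: [-3.141, -0.004, -2.935]
force: [0.4, 0.3, 1.3]
grip_width: 0.0515
grip_force: 0.0
```

```bash
cat >> h.py <<'E'
def ray(i,uv):
    n=cv2.undistortPoints(np.array(uv,float).reshape(1,1,2),i['K'],i['D']).ravel(); Ti=np.linalg.inv(i['T'])
    return Ti[:3,3],Ti[:3,:3]@np.array([n[0],n[1],1.])
def atz(i,uv,z):
    o,d=ray(i,uv); return o+d*(z-o[2])/d[2]
def tri(rs):
    A=0;b=0
    for o,d in rs:
        d=d/np.linalg.norm(d);P=np.eye(3)-np.outer(d,d);A=A+P;b=b+P@o
    return np.linalg.solve(A,b)
def blobs(im,col,lo=100,hi=1e9,W=None):
    hsv=cv2.cvtColor(im,cv2.COLOR_BGR2HSV).astype(int);h,s,v=hsv[...,0],hsv[...,1],hsv[...,2]
    hm={'blue':(h>105)&(h<130),'red':(h<8)|(h>172)}[col]
    n,l,st,c=cv2.connectedComponentsWithStats((hm&(s>110)&(v>40)).astype(np.uint8))
    out=[(st[k].tolist(),c[k],l==k) for k in range(1,n) if lo<st[k,4]<hi]
    return out
E
python3 - <<'E'
from h import *
plan([.4466,.2547,.085])
im,d,i=get('wrist'); W=world(i,d); cv2.imwrite('pics/w2.png',im)
import pickle; pickle.dump((im,d,i),open('w2.pkl','wb'))
for st,c,m in blobs(im,'blue'):
    w=W[m]; print(st,c.round(1),np.nanmedian(w,0).round(4),atz(i,c,.047).round(4))
E
```

```text
at [0.4458 0.2538 0.0832] [-3.1405 -0.0039 -2.9349] w 0.0515 t 1.75 F [0.4 0.3 1.3]
move [-1.   0.7 -1.8] [-0.001  -0.0039  0.    ]
[0, 116, 48, 53, 2231] [ 21.5 142.9] [0.4312 0.0192 0.0177] [0.4232 0.0419 0.047 ]
[503, 130, 57, 47, 1781] [536.9 149.6] [0.3438 0.4461 0.039 ] [0.3455 0.4393 0.047 ]
[271, 214, 21, 19, 302] [280.9 223.1] [0.4465 0.2548 0.0449] [0.4458 0.2546 0.047 ]
```

View pics/w2.png

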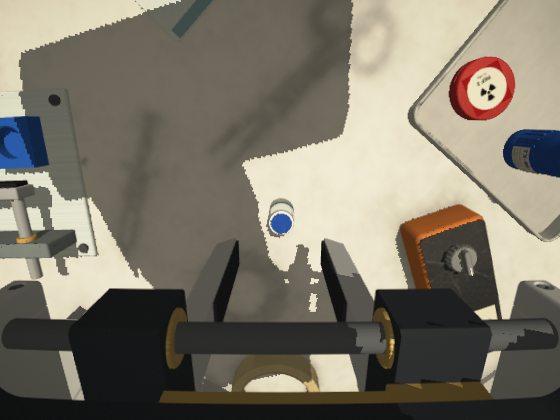

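Both views show the blue cap clearly, now at (281,223), centred between the fingers. I'll triangulate it.

```bash
python3 - <<'E'
from h import *; import pickle
im,d,i2=pickle.load(open('w2.pkl','rb'))
# w1 camera pose: same tool->cam as w2
T2=np.linalg.inv(i2['T']); 
def tool(p,e): M=np.eye(4);M[:3,:3]=R.from_euler('xyz',e).as_matrix();M[:3,3]=p;return M
X=np.linalg.inv(tool([.4458,.2538,.0832],[-3.1405,-.0039,-2.9349]))@T2
i1=dict(i2); i1['T']=np.linalg.inv(tool([.4491,.2514,.2003],[3.1405,.0001,-2.9346])@X)
print('cap tri',tri([ray(i1,(283,189.9)),ray(i2,(280.9,223.1))]).round(4), 'fx',i2['fx'])
W=world(i2,d)
# vial white body + cap points by depth
roi=np.zeros(d.shape,bool);roi[185:245,255:310]=True
m=roi&(W[...,2]>.042);print('top pts',m.sum(),np.nanmean(W[m],0).round(4),np.nanmin(W[m],0).round(4),np.nanmax(W[m],0).round(4))
m=roi&(W[...,2]>.015);print('all',m.sum(),np.nanmin(W[m],0).round(4),np.nanmax(W[m],0).round(4))
plan([.4468,.2548,.015],3.347)
E
```

```text
cap tri [0.4469 0.2549 0.0436] fx 307.4781207364547
top pts 465 [0.4458 0.2546 0.0444] [0.436  0.2445 0.042 ] [0.4567 0.2651 0.0463]
all 723 [0.4343 0.2432 0.015 ] [0.4567 0.2659 0.0463]
at [0.4469 0.2541 0.0852] [-3.1413e+00 -8.0000e-04 -2.9352e+00] w 0.0513 t 1.8 F [-0.   0.   0.9]
move [-0.1  0.7 70.2] [-0.0003 -0.0008  0.001 ]
```

Scaled: 69 mm / 750 = 0.092, 60 mm / 750 = 0.08.

arm_command(plan=[[[0.0008,0.0009,0.04,0,0,0,-0.1],[0.0008,0.0009,0.08,0,0,0,-0.1],[0.0008,0.0009,0.092,0,0,0,-0.1],[0.0008,0.0009,0.092,0,0,0,-0.1],[0.0008,0.0009,0.092,0,0,0,1],[0.0008,0.0009,0.092,0,0,0,1],[0.0008,0.0009,0.092,0,0,0,1],[0.0008,0.0009,0.092,0,0,0,1],[0.0008,0.0009,0.092,0,0,0,1],[0.0008,0.0009,0.092,0,0,0,1]]], squeeze=15)

```text
time_s: 2.8
ee_pos: [0.4471, 0.2542, 0.0167]
eef_rot: [3.141, 0.001, -2.936]
force: [0.6, -0.0, 3.0]
grip_width: 0.0182
grip_force: 15.0
```

```bash
python3 -c "
from h import *
plan([.4468,.2548,.10],3.347)"
```

```text
at [0.4471 0.2542 0.0167] [ 3.1415e+00  9.0000e-04 -2.9364e+00] w 0.0182 t 2.8 F [ 0.6 -0.   3. ]
move [  0.1   0.7 -83.3] [ 0.0001  0.0009 -0.0002]
```

Scaled: -238 mm / 750 = -0.3173, -200 mm / 750 = -0.2667.

arm_command(plan=[[[0,0,-0.0533,0,0,0,1],[0,0,-0.1067,0,0,0,1],[0,-0.0667,-0.16,0,0,0,1],[0.0453,-0.1333,-0.1773,0,0,0,1],[0.0453,-0.2,-0.1773,0,0,0,1],[0.0453,-0.2667,-0.1773,0,0,0,1],[0.0453,-0.3173,-0.1773,0,0,0,1],[0.0453,-0.3173,-0.1773,0,0,0,1],[0.0453,-0.3173,-0.1773,0,0,0,1],[0.0453,-0.3173,-0.1773,0,0,0,1]]])

```text
time_s: 3.8
ee_pos: [0.4618, 0.015, 0.1492]
eef_rot: [3.141, -0.0, -2.936]
force: [0.5, -0.1, -1.1]
grip_width: 0.0177
grip_force: 14.8
```

```bash
python3 - <<'E'
from h import *; import pickle
plan([.434,.008,.15],3.347)
im,d,i=get('wrist'); W=world(i,d); cv2.imwrite('pics/w3.png',im); pickle.dump((im,d,i),open('w3.pkl','wb'))
for col in ['blue','red']:
  for st,c,m in blobs(im,col):
    w=W[m]; t=m&(W[...,2]>.0175)&(W[...,2]<.026); print(col,st,c.round(1),np.nanmedian(w,0).round(4))
    if t.sum()>200:
        q=W[t][:,:2].astype(np.float32); r=cv2.minAreaRect(q*1000); print('  top',t.sum(),np.nanmean(W[t],0).round(4),np.round(r[0],1),np.round(r[1],1),r[2])
E
```

```text
at [0.4618 0.015  0.1492] [ 3.1413e+00 -2.0000e-04 -2.9361e+00] w 0.0177 t 3.8 F [ 0.5 -0.1 -1.1]
move [28.6 -1.2 -0.8] [ 0.0003 -0.0002  0.0001]
blue [258, 147, 41, 42, 1659] [278.3 167.4] [0.4315 0.007  0.0197]
  top 1149 [0.4307 0.0069 0.0201] [431.4   6.7] [44.3 43.1] 12.60537052154541
blue [266, 243, 27, 25, 536] [279.3 254.9] [0.4615 0.0145 0.1774]
red [183, 149, 45, 43, 1767] [205.4 169.7] [ 0.4502 -0.071   0.0197]
  top 1136 [ 0.4496 -0.0706  0.0203] [450.  -70.7] [43.3 43.9] 13.155611038208008
```

View pics/w3.png

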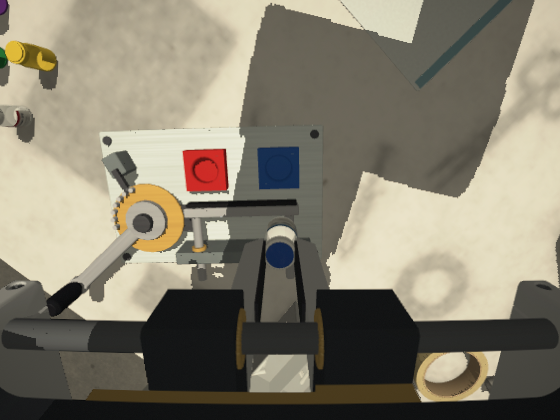

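The wrist view shows the blue nest at (278,167), the red nest at (205,170), and the held vial hanging upright with its cap at (280,255). Both nest tops measure 44 mm square and about 20 mm high, against 22 mm in the text. The cap read about 2 mm low as well, so the offset is consistent.

```bash
python3 -c "
from h import *
plan([.4316,.0068,.06],3.347);plan([.4316,.0068,.0277],3.347)"
```

```text
at [0.4618 0.0153 0.1492] [ 3.1414 -0.     -2.9352] w 0.0179 t 3.85 F [-0.2 -0.1 -0.5]
move [31.3 -2.2 89.2] [ 0.0002 -0.      0.001 ]
at [0.4618 0.0153 0.1492] [ 3.1414 -0.     -2.9352] w 0.0179 t 3.85 F [-0.2 -0.1 -0.5]
move [ 31.3  -2.2 121.5] [ 0.0002 -0.      0.001 ]
```

Scaled: 85 mm / 750 = 0.1133, 31.3 mm / 750 = 0.0417.

arm_command(plan=[[[0.0417,-0.0029,0.04,0,0,0,1],[0.0417,-0.0029,0.0933,0,0,0,1],[0.0417,-0.0029,0.1133,0,0,0,1],[0.0417,-0.0029,0.1133,0,0,0,1],[0.0417,-0.0029,0.1133,0,0,0,1]]])

```text
time_s: 4.35
ee_pos: [0.4322, 0.0065, 0.065]
eef_rot: [-3.142, 0.001, -2.935]
force: [-0.1, 0.4, -0.8]
grip_width: 0.0176
grip_force: 14.8
```

```bash
python3 - <<'E'
from h import *
plan([.4316,.0068,.0277],3.347)
im,d,i=get('wrist'); W=world(i,d); cv2.imwrite('pics/w4.png',cv2.resize(im[130:290,180:380],None,fx=3,fy=3))
for st,c,m in blobs(im,'blue'):
    t=m&(W[...,2]>.0175)&(W[...,2]<.026); print(st,np.nanmedian(W[m],0).round(4))
    if t.sum()>200:
        r=cv2.minAreaRect(W[t][:,:2].astype(np.float32)*1000); print('  top',np.round(r[0],1),np.round(r[1],1),r[2])
plan([.4316,.0068,.0277],3.347)
E
```

```text
at [0.4322 0.0065 0.065 ] [-3.1415e+00  6.0000e-04 -2.9349e+00] w 0.0176 t 4.35 F [-0.1  0.4 -0.8]
move [ 0.5  0.4 37.3] [-0.0001  0.0006  0.0013]
[254, 190, 53, 51, 1888] [0.4236 0.0046 0.0198]
  top [429.8   6.3] [40.9 43.2] 12.976701736450195
[266, 243, 27, 25, 535] [0.4317 0.006  0.0931]
at [0.4325 0.0063 0.0654] [-3.1412e+00  1.6000e-03 -2.9351e+00] w 0.018 t 4.4 F [ 0.2  0.2 -1.1]
move [ 0.8  0.7 37.7] [-0.0004  0.0016  0.0011]
```

View pics/w4.png

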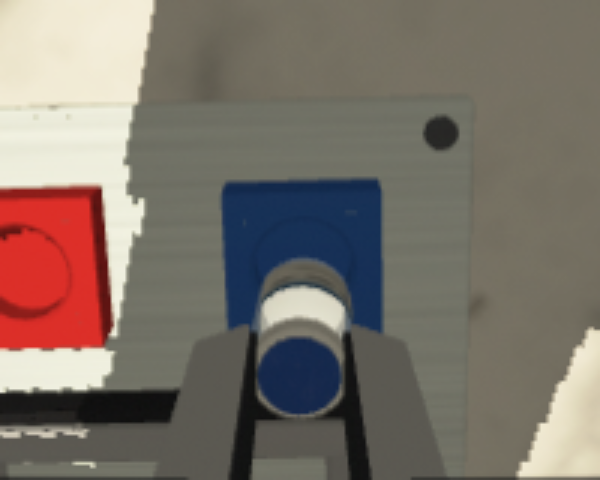

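The vial at crop (303,330) hangs squarely over the blue hole at (303,255), so I'll lower it.

Scaled: 38 mm / 750 = 0.0507, 37 mm / 750 = 0.0493.

arm_command(plan=[[[0.0009,0.0008,0.016,0,0,0,1],[0.0009,0.0008,0.032,0,0,0,1],[0.0009,0.0008,0.04,0,0,0,1],[0.0009,0.0008,0.0453,0,0,0,1],[0.0009,0.0008,0.0493,0,0,0,1],[0.0009,0.0008,0.0507,0,0,0,1],[0.0009,0.0008,0.0507,0,0,0,1]]])

```text
time_s: 5.1
ee_pos: [0.4323, 0.0061, 0.0274]
eef_rot: [-3.141, 0.003, -2.937]
force: [-1.3, 0.7, 10.7]
grip_width: 0.018
grip_force: 15.7
```

Scaled: -120 mm / 750 = -0.16, -80 mm / 750 = -0.1067.

arm_command(plan=[[[0,0,-0.0007,0,0,0,-0.1],[0,0,-0.0007,0,0,0,-0.1],[0,0,-0.0007,0,0,0,-0.1],[0,0,-0.0007,0,0,0,-0.1],[0,0,-0.0533,0,0,0,-0.1],[0,0,-0.1067,0,0,0,-0.1],[0,0,-0.16,0,0,0,-0.1],[0,0,-0.16,0,0,0,-0.1],[0,0,-0.16,0,0,0,-0.1]]])

```text
time_s: 6.0
ee_pos: [0.4311, 0.006, 0.1464]
eef_rot: [-3.141, 0.001, -2.936]
force: [0.9, -0.4, -0.8]
grip_width: 0.052
grip_force: 0.0
```

```bash
python3 - <<'E'
from h import *
im,d,i=get('wrist'); W=world(i,d); cv2.imwrite('pics/w5.png',im)
roi=np.zeros(d.shape,bool);roi[120:245,220:340]=True
for st,c,m in blobs(im,'blue'): print(st,np.nanmedian(W[m],0).round(4))
m=roi&(W[...,2]>.05)&(W[...,2]<.07);print(m.sum(),np.nanmean(W[m],0).round(4),np.nanmin(W[m],0).round(4),np.nanmax(W[m],0).round(4))
plan([.435,-.284,.16],3.347)
E
```

```text
[261, 176, 40, 41, 1057] [0.4258 0.0051 0.0201]
[273, 197, 17, 16, 205] [0.4304 0.0067 0.0559]
346 [0.4293 0.0065 0.0552] [ 0.42   -0.0035  0.05  ] [0.4403 0.0167 0.0579]
at [0.4306 0.0061 0.1456] [ 3.1414e+00 -6.0000e-04 -2.9364e+00] w 0.0517 t 6.05 F [-0.3  0.2 -1.1]
move [  54.8 -284.9  -14.5] [ 0.0002 -0.0006 -0.0003]
```

The blue vial is seated: its cap top reads 0.056 m, which is about 0.058 m with the offset, and it stands over the nest centre. Next is the red vial.

Scaled: -285 mm / 750 = -0.38, -250 mm / 750 = -0.3333.

arm_command(plan=[[[0.0133,-0.0667,-0.0187,0,0,0,-0.1],[0.0267,-0.1333,-0.0187,0,0,0,-0.1],[0.04,-0.2,-0.0187,0,0,0,-0.1],[0.0533,-0.2667,-0.0187,0,0,0,-0.1],[0.0667,-0.3333,-0.0187,0,0,0,-0.1],[0.0733,-0.38,-0.0187,0,0,0,-0.1],[0.0733,-0.38,-0.0187,0,0,0,-0.1],[0.0733,-0.38,-0.0187,0,0,0,-0.1],[0.0733,-0.38,-0.0187,0,0,0,-0.1]]])

```text
time_s: 6.95
ee_pos: [0.435, -0.283, 0.1594]
eef_rot: [3.14, -0.001, -2.936]
force: [0.1, -0.2, 0.0]
grip_width: 0.0514
grip_force: 0.0
```

```bash
python3 - <<'E'
from h import *
plan([.435,-.284,.085],3.347)
im,d,i=get('wrist'); W=world(i,d); cv2.imwrite('pics/w6.png',im)
for st,c,m in blobs(im,'red',60): print(st,c.round(1),np.nanmedian(W[m],0).round(4),atz(i,c,.045).round(4))
E
```

```text
at [ 0.435  -0.283   0.1594] [ 3.1402e+00 -9.0000e-04 -2.9357e+00] w 0.0514 t 6.95 F [ 0.1 -0.2  0. ]
move [ 0.2 -1.1 74.4] [ 0.0014 -0.0009  0.0005]
[269, 190, 16, 15, 189] [276.2 197.1] [ 0.4331 -0.2873  0.045 ] [ 0.433  -0.2873  0.045 ]
[425, 220, 45, 40, 1560] [446.7 239.3] [ 0.4494 -0.0714  0.0191] [ 0.4415 -0.0921  0.045 ]
```

View pics/w6.png

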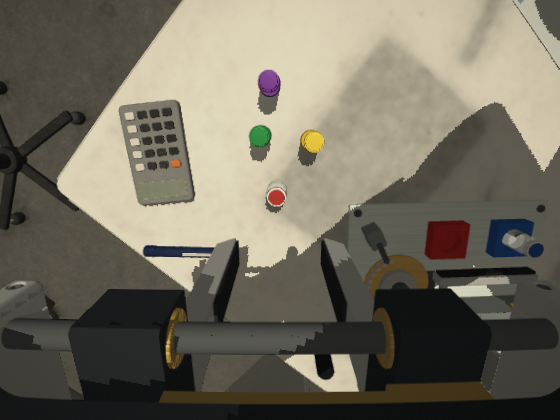

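The red-capped vial is at (276,197), with green at (260,135), yellow at (312,141) and purple at (269,83) clear of the finger paths. The dosimeter at (190,250) is clear too. I'll go down and measure again.

Scaled: 74 mm / 750 = 0.0987, 70 mm / 750 = 0.0933, -0.001 rad / 1.5708 = -0.0006.

arm_command(plan=[[[0.0029,-0.0052,0.0533,0.0006,-0.0006,0,-0.1],[0.0029,-0.0052,0.0933,0.0006,-0.0006,0,-0.1],[0.0029,-0.0052,0.0987,0.0006,-0.0006,0,-0.1],[0.0029,-0.0052,0.0987,0.0006,-0.0006,0,-0.1],[0.0029,-0.0052,0.0987,0.0006,-0.0006,0,-0.1]]])

```text
time_s: 7.5
ee_pos: [0.4347, -0.2885, 0.088]
eef_rot: [-3.139, 0.003, -2.936]
force: [1.0, 0.3, 0.1]
grip_width: 0.0515
grip_force: 0.0
```

```bash
python3 - <<'E'
from h import *
im,d,i=get('wrist'); W=world(i,d)
roi=np.zeros(d.shape,bool);roi[185:245,245:310]=True
for st,c,m in blobs(im,'red',60)[:1]: print(st,c.round(1),np.nanmedian(W[m],0).round(4),atz(i,c,.045).round(4))
m=roi&(W[...,2]>.015);print('all',m.sum(),np.nanmin(W[m],0).round(4),np.nanmax(W[m],0).round(4))
print(tri([ray(i,c)]+[(np.array(p),np.array(q)) for p,q in []]) if 0 else '')
plan([.4335,-.2873,.0165],3.347)
E
```

```text
[272, 209, 21, 19, 308] [281.9 218.3] [ 0.4331 -0.2873  0.0447] [ 0.4329 -0.2873  0.045 ]
all 684 [ 0.4213 -0.2989  0.015 ] [ 0.443  -0.2761  0.0467]

at [ 0.4347 -0.2887  0.0881] [-3.1386e+00  2.9000e-03 -2.9359e+00] w 0.0518 t 7.55 F [ 0.9 -0.2  0.1]
move [ 1.1  1.8 71.6] [-0.003   0.0029  0.0003]
```

Scaled: 71 mm / 750 = 0.0947, 1.8 mm / 750 = 0.0024, -0.0015 rad / 1.5708 = -0.001.

arm_command(plan=[[[0.0015,0.0024,0.04,-0.001,0.001,0,-0.1],[0.0015,0.0024,0.08,-0.001,0.001,0,-0.1],[0.0015,0.0024,0.0947,-0.001,0.001,0,-0.1],[0.0015,0.0024,0.0947,-0.001,0.001,0,-0.1],[0.0015,0.0024,0.0947,-0.001,0.001,0,1],[0.0015,0.0024,0.0947,-0.001,0.001,0,1],[0.0015,0.0024,0.0947,-0.001,0.001,0,1],[0.0015,0.0024,0.0947,-0.001,0.001,0,1],[0.0015,0.0024,0.0947,-0.001,0.001,0,1],[0.0015,0.0024,0.0947,-0.001,0.001,0,1]]], squeeze=15)

```text
time_s: 8.55
ee_pos: [0.4328, -0.2872, 0.0157]
eef_rot: [-3.141, 0.0, -2.936]
force: [0.5, -0.9, 3.0]
grip_width: 0.0176
grip_force: 15.1
```

```bash
python3 -c "
from h import *
plan([.45,-.0707,.12],3.347)"
```

```text
at [ 0.4328 -0.2872  0.0157] [-3.1414e+00  3.0000e-04 -2.9364e+00] w 0.0176 t 8.55 F [ 0.5 -0.9  3. ]
move [ -61.   208.4 -104.3] [-0.0002  0.0003 -0.0003]
```

Scaled: 208.4 mm / 750 = 0.2779, 180 mm / 750 = 0.24.

arm_command(plan=[[[0,0,-0.0533,0,0,0,1],[0,0,-0.1067,0,0,0,1],[-0.02,0.06,-0.14,0,0,0,1],[-0.04,0.12,-0.14,0,0,0,1],[-0.06,0.18,-0.14,0,0,0,1],[-0.08,0.24,-0.14,0,0,0,1],[-0.0813,0.2779,-0.14,0,0,0,1],[-0.0813,0.2779,-0.12,0,0,0,1],[-0.0813,0.2779,-0.08,0,0,0,1],[-0.0813,0.2779,-0.0667,0,0,0,1],[-0.0813,0.2779,-0.0667,0,0,0,1],[-0.0813,0.2779,-0.0667,0,0,0,1]]])

```text
time_s: 9.75
ee_pos: [0.4502, -0.0708, 0.0662]
eef_rot: [3.141, 0.0, -2.937]
force: [0.0, 0.9, -0.5]
grip_width: 0.0182
grip_force: 14.8
```

```bash
python3 - <<'E'
from h import *
im,d,i=get('wrist'); W=world(i,d); cv2.imwrite('pics/w7.png',cv2.resize(im[130:290,180:380],None,fx=3,fy=3))
for st,c,m in blobs(im,'red'):
    t=m&(W[...,2]>.0175)&(W[...,2]<.026); print(st,np.nanmedian(W[m],0).round(4))
    if t.sum()>200:
        r=cv2.minAreaRect(W[t][:,:2].astype(np.float32)*1000); print('  top',np.round(r[0],1),np.round(r[1],1),r[2])
plan([.45,-.0707,.0267],3.347)
E
```

```text
[253, 190, 54, 51, 2046] [ 0.4426 -0.073   0.0198]
  top [448.4 -71.2] [41.7 44.1] 13.293447494506836
[266, 244, 28, 26, 566] [ 0.4504 -0.0709  0.0952]
at [ 0.4504 -0.0708  0.0664] [-3.1415e+00  9.0000e-04 -2.9367e+00] w 0.0182 t 9.8 F [ 0.7  0.2 -0.2]
move [ 0.4  0.2 39.7] [-0.0001  0.0009 -0.0005]
```

View pics/w7.png

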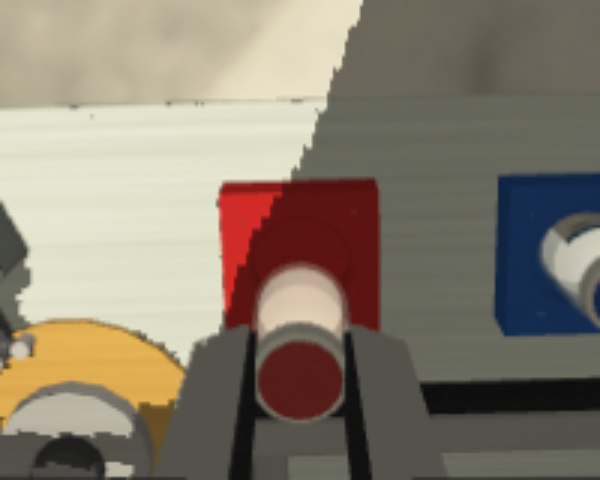

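The red vial at crop (301,330) lines up with its hole. The left finger clears the orange wheel, which is 50 mm high, but it is close, so I'll keep the opening modest. Lowering now.

arm_command(plan=[[[0.0007,0.0003,0.016,0,0,0,1],[0.0007,0.0003,0.032,0,0,0,1],[0.0007,0.0003,0.0413,0,0,0,1],[0.0007,0.0003,0.048,0,0,0,1],[0.0007,0.0003,0.052,0,0,0,1],[0.0007,0.0003,0.0533,0,0,0,1],[0.0007,0.0003,0.0533,0,0,0,1]]])

```text
time_s: 10.5
ee_pos: [0.4504, -0.0706, 0.0265]
eef_rot: [-3.141, 0.002, -2.936]
force: [-1.9, 1.9, 13.2]
grip_width: 0.0182
grip_force: 15.8
```

Scaled: -130 mm / 750 = -0.1733, -120 mm / 750 = -0.16.

arm_command(plan=[[[0,0,-0.0007,0,0,0,0.25],[0,0,-0.0007,0,0,0,0.25],[0,0,-0.0007,0,0,0,0.25],[0,0,-0.0007,0,0,0,0.25],[0,0,-0.04,0,0,0,0.25],[0,0,-0.1,0,0,0,-0.1],[0,0,-0.16,0,0,0,-0.1],[0,0,-0.1733,0,0,0,-0.1],[0,0,-0.1733,0,0,0,-0.1],[0,0,-0.1733,0,0,0,-0.1]]])

```text
time_s: 11.5
ee_pos: [0.4488, -0.0703, 0.1541]
eef_rot: [3.14, -0.002, -2.936]
force: [0.4, -1.3, 0.3]
grip_width: 0.0516
grip_force: 0.0
```

```bash
python3 - <<'E'
from h import *; import pickle
plan([.60,-.18,.16],2.475)
im,d,i=get('wrist'); W=world(i,d); cv2.imwrite('pics/w8.png',im); pickle.dump((im,d,i),open('w8.pkl','wb'))
for st,c,m in blobs(im,'red')+blobs(im,'blue'): print(st,np.nanmedian(W[m],0).round(4))
m=(W[...,2]>.05)&(W[...,2]<.065);n,l,st,c=cv2.connectedComponentsWithStats(m.astype(np.uint8))
for k in range(1,n):
    if st[k,4]>80: w=W[l==k]; print('comp',st[k],np.nanmean(w,0).round(4),np.nanmin(w,0).round(3),np.nanmax(w,0).round(3))
W2=np.load('top0.npz')['W']; m=(W2[...,2]>.075)&(np.abs(W2[...,0]-.616)<.04)&(np.abs(W2[...,1]+.187)<.04)
print('knob top',m.sum(),np.nanmean(W2[m],0).round(4),np.argwhere(m).mean(0))
E
```

```text
at [ 0.4488 -0.0703  0.1541] [ 3.1404e+00 -1.8000e-03 -2.9364e+00] w 0.0516 t 11.5 F [ 0.4 -1.3  0.3]
move [-125.7 -138.2   -6.3] [ 3.000e-04 -2.200e-03  8.717e-01]
[259, 175, 40, 42, 1093] [ 0.4442 -0.0748  0.02  ]
[272, 196, 16, 16, 205] [ 0.4489 -0.0704  0.0558]
[329, 174, 42, 40, 1020] [ 0.4249 -0.0015  0.02  ]
[351, 194, 16, 16, 194] [0.4306 0.0067 0.0558]
[0, 205, 59, 11, 226] [ 0.5252 -0.3603  0.0106]
comp [348 190  21  21 336] [0.4296 0.006  0.0551] [ 0.42  -0.003  0.05 ] [0.44  0.017 0.058]
comp [270 193  20  21 330] [ 0.4481 -0.0708  0.0551] [ 0.439 -0.081  0.05 ] [ 0.459 -0.061  0.058]
knob top 42 [ 0.6102 -0.1926  0.085 ] [157.07142857 349.04761905]
```

Both vials are down in their nests, with cap tops at 0.056 m (0.058 m corrected) directly over the nest centres. Next I'll hover over the knob with the camera looking along the lever.

Scaled: -148 mm / 750 = -0.1973, -132 mm / 750 = -0.176, 0.847 rad / 1.5708 = 0.5392.

arm_command(plan=[[[-0.04,-0.04,-0.0267,0,-0.0013,0.0891,-0.1],[-0.08,-0.08,-0.0347,0,-0.0013,0.1783,-0.1],[-0.12,-0.12,-0.0347,0,-0.0013,0.2674,-0.1],[-0.1667,-0.16,-0.0347,0,-0.0013,0.3565,-0.1],[-0.176,-0.1973,-0.0347,0,-0.0013,0.4456,-0.1],[-0.176,-0.1973,-0.0347,0,-0.0013,0.5348,-0.1],[-0.176,-0.1973,-0.0347,0,-0.0013,0.5392,-0.1],[-0.176,-0.1973,-0.0347,0,-0.0013,0.5392,-0.1],[-0.176,-0.1973,-0.0347,0,-0.0013,0.5392,-0.1]]])

```text
time_s: 12.45
ee_pos: [0.6085, -0.188, 0.1809]
eef_rot: [3.141, 0.001, 2.504]
force: [-0.1, 0.6, 0.6]
grip_width: 0.0519
grip_force: 0.0
```

```bash
python3 - <<'E'
from h import *; import pickle
plan([.61,-.1926,.16],2.5)
im,d,i=get('wrist'); W=world(i,d); cv2.imwrite('pics/w9.png',im); pickle.dump((im,d,i),open('w9.pkl','wb'))
v,u=np.mgrid[:420,:560]
m=(W[...,2]>.06)&(W[...,2]<.095)&(np.hypot(W[...,0]-.61,W[...,1]+.192)<.04)
w=W[m];print('knob',m.sum(),u[m].mean(),v[m].mean(),np.nanmin(w,0).round(4),np.nanmax(w,0).round(4))
t=m&(W[...,2]>.08); print(' top',np.nanmean(W[t],0).round(4))
m=(np.hypot(W[...,0]-.514,W[...,1]+.118)<.045)&(W[...,2]>.04)&(W[...,2]<.08)
w=W[m]; print('piv',np.nanmedian(w,0).round(4),np.nanpercentile(w[:,2],[5,50,95]).round(4))
hi=w[w[:,2]>np.nanpercentile(w[:,2],95)-.006];print(hi.mean(0).round(4),len(hi))
E
```

```text
at [ 0.6085 -0.188   0.1809] [3.1408e+00 7.0000e-04 2.5035e+00] w 0.0519 t 12.45 F [-0.1  0.6  0.6]
move [-3.9 -2.8 20.9] [0.0008 0.0007 0.0035]
knob 364 275.19505494505495 205.16758241758242 [ 0.5998 -0.2038  0.0605] [ 0.6192 -0.1844  0.0883]
 top [ 0.6086 -0.1935  0.0851]
piv [ 0.5128 -0.1217  0.0478] [0.0405 0.0478 0.0494]
[ 0.5117 -0.1178  0.0477] 355
```

View pics/w9.png

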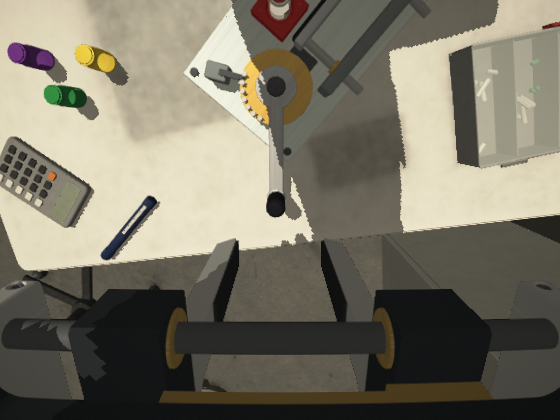

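The knob is at (275,205), standing 88 mm high, and the lever runs straight up the image to its hub at (275,86). That puts the knob at (0.609,-0.194). I'll refine the pivot, then go down.

```bash
python3 - <<'E'
from h import *; import pickle
im,d,i=pickle.load(open('w9.pkl','rb')); W=world(i,d)
g=im[70:104,258:294].max(2); m=g<75; v,u=np.nonzero(m); print('hub dark',m.sum(),u.mean()+258,v.mean()+70, np.nanmedian(W[70:104,258:294][m],0).round(4))
p=atz(i,(u.mean()+258,v.mean()+70),.054); k=atz(i,(275.2,207.5),.087); print(p.round(4),k.round(4),np.linalg.norm((k-p)[:2]),np.degrees(np.arctan2(*(k-p)[1::-1])))
plan([.6095,-.1940,.048],2.501)
E
```

```text
hub dark 328 275.5884146341463 86.125 [ 0.5141 -0.1227  0.048 ]
[ 0.5146 -0.1231  0.054 ] [ 0.6085 -0.1933  0.087 ] 0.1171672348495325 -36.776092094860154
at [ 0.6086 -0.188   0.1812] [3.1407e+00 1.0000e-03 2.5029e+00] w 0.0516 t 12.5 F [-0.3  0.6  0.1]
move [ -4.2  -4.4 133.2] [0.0009 0.001  0.0019]
```

Scaled: 133 mm / 750 = 0.1773, -4.4 mm / 750 = -0.0059, 0.001 rad / 1.5708 = 0.0006.

arm_command(plan=[[[-0.0056,-0.0059,0.0267,0.0006,0.0006,0,-0.1],[-0.0056,-0.0059,0.08,0.0006,0.0006,0,-0.1],[-0.0056,-0.0059,0.1333,0.0006,0.0006,0,-0.1],[-0.0056,-0.0059,0.1667,0.0006,0.0006,0,-0.1],[-0.0056,-0.0059,0.1773,0.0006,0.0006,0,-0.1],[-0.0056,-0.0059,0.1773,0.0006,0.0006,0,-0.1],[-0.0056,-0.0059,0.1773,0.0006,0.0006,0,1],[-0.0056,-0.0059,0.1773,0.0006,0.0006,0,1],[-0.0056,-0.0059,0.1773,0.0006,0.0006,0,1],[-0.0056,-0.0059,0.1773,0.0006,0.0006,0,1],[-0.0056,-0.0059,0.1773,0.0006,0.0006,0,1],[-0.0056,-0.0059,0.1773,0.0006,0.0006,0,1]]], squeeze=40)

```text
time_s: 13.7
ee_pos: [0.6101, -0.1944, 0.0488]
eef_rot: [3.141, 0.001, 2.5]
force: [2.5, 1.1, 3.5]
grip_width: 0.0185
grip_force: 40.0
```

```bash
python3 - <<'E'
from h import *
plan([.6095,-.1940,.048],2.501)
o=ctrl.get_obs(); p=np.array(o['ee_pos']); r=R.from_euler('xyz',o['eef_rot']); c=np.array([.5135,-.1223,p[2]])
print('grip',o['grip_force'])
for a in [.06,.12,.18,.24,.30,.36,.42,.48,.54,.60,.66,.72,.73]:
    q=R.from_euler('z',-a); print(a,(r.inv().apply(q.apply(p-c)+c-p)*1000).round(1),(r.inv()*q*r).as_rotvec().round(3))
E
```

```text
at [ 0.6101 -0.1944  0.0488] [3.1411e+00 1.1000e-03 2.4999e+00] w 0.0185 t 13.7 F [2.5 1.1 3.5]
move [ 0.7 -0.   0.8] [ 0.0005  0.0011 -0.0011]
grip 40.001220954582095
0.06 [ 0.2 -7.2 -0. ] [ 0.   -0.    0.06]
0.12 [  0.9 -14.4  -0. ] [ 0.   -0.    0.12]
0.18 [  1.9 -21.6  -0. ] [ 0.   -0.    0.18]
0.24 [  3.4 -28.6  -0. ] [ 0.   -0.    0.24]
0.3 [  5.4 -35.6  -0. ] [ 0.  -0.   0.3]
0.36 [  7.7 -42.5  -0. ] [ 0.   -0.    0.36]
0.42 [ 10.5 -49.1  -0. ] [ 0.   -0.    0.42]
0.48 [ 13.6 -55.7  -0. ] [ 0.001 -0.     0.48 ]
0.54 [ 17.1 -62.   -0.1] [ 0.001 -0.     0.54 ]
0.6 [ 21.  -68.1  -0.1] [ 0.001 -0.     0.6  ]
0.66 [ 25.3 -73.9  -0.1] [ 0.001 -0.     0.66 ]
0.72 [ 29.9 -79.5  -0.1] [ 0.001 -0.     0.72 ]
0.73 [ 30.7 -80.4  -0.1] [ 0.001 -0.     0.73 ]
```

The knob is gripped. I'll draw it to the first click slowly and check.

Scaled: -28.6 mm / 750 = -0.0381, -21.6 mm / 750 = -0.0288, 0.24 rad / 1.5708 = 0.1528.

arm_command(plan=[[[0.0003,-0.0096,0,0,0,0.0382,1],[0.0012,-0.0192,0,0,0,0.0764,1],[0.0025,-0.0288,0,0,0,0.1146,1],[0.0045,-0.0381,0,0,0,0.1528,1],[0.0045,-0.0381,0,0,0,0.1528,1],[0.0045,-0.0381,0,0,0,0.1528,1]]])

```text
time_s: 14.3
ee_pos: [0.5904, -0.2151, 0.0488]
eef_rot: [3.14, 0.001, 2.26]
force: [3.6, 5.3, 2.1]
grip_width: 0.0185
grip_force: 40.0
```

```bash
cat > lev.py <<'E'
from h import *
o=ctrl.get_obs(); p=np.array(o['ee_pos']); r=R.from_euler('xyz',o['eef_rot']); c=np.array([.5135,-.1223,p[2]])
v=p-c; r0=np.degrees(np.arctan2(v[1],v[0])); print('F',np.round(o['force'],1),'grip',o['grip_force'],o['grip_width'],'rad',np.hypot(*v[:2]).round(4),'angle',np.radians(-36.75-r0).round(4),'yaw turned',round(2.4999-o['eef_rot'][2],4))
a0=np.radians(-36.75-r0)
for t in [.06,.12,.18,.24,.30,.36,.42,.48,.54,.60,.66,.72,.73]:
    a=t-a0
    if a<-.05: continue
    q=R.from_euler('z',-a); s=q.apply(v/np.hypot(*v[:2])*.1202)+c-p
    print(t,(r.inv().apply(s)*1000).round(1),(r.inv()*q*r).as_rotvec().round(3))
E
python3 lev.py
```

```text
F [3.6 5.3 2.1] grip 40.00064571853727 0.018496152270956013 rad 0.1205 angle 0.2376 yaw turned 0.2395
0.24 [ 0.3 -0.3 -0. ] [ 0.    -0.     0.002]
0.3 [ 0.6 -7.5 -0. ] [ 0.    -0.     0.062]
0.36 [  1.2 -14.7  -0. ] [ 0.    -0.     0.122]
0.42 [  2.3 -21.8  -0. ] [ 0.    -0.     0.182]
0.48 [  3.8 -28.9  -0. ] [ 0.    -0.     0.242]
0.54 [  5.7 -35.8  -0.1] [ 0.    -0.     0.302]
0.6 [  8.  -42.6  -0.1] [ 0.    -0.     0.362]
0.66 [ 10.8 -49.3  -0.1] [ 0.    -0.001  0.422]
0.72 [ 13.9 -55.8  -0.1] [ 0.001 -0.001  0.482]
0.73 [ 14.5 -56.9  -0.1] [ 0.001 -0.001  0.492]
```

Scaled: -55.8 mm / 750 = -0.0744, -49.3 mm / 750 = -0.0657, 0.482 rad / 1.5708 = 0.3069.

arm_command(plan=[[[0.0008,-0.01,0,0,0,0.0382,1],[0.0016,-0.0196,0,0,0,0.0764,1],[0.0031,-0.0291,0,0,0,0.1146,1],[0.0051,-0.0385,0,0,0,0.1528,1],[0.0051,-0.0385,0,0,0,0.1528,1],[0.0076,-0.0477,0,0,0,0.191,1],[0.0107,-0.0568,0,0,0,0.2292,1],[0.0144,-0.0657,0,0,0,0.2674,1],[0.0185,-0.0744,0,0,0,0.3069,1],[0.0185,-0.0744,0,0,0,0.3069,1],[0.0185,-0.0744,0,0,0,0.3069,1]]])

```text
time_s: 15.4
ee_pos: [0.5388, -0.2401, 0.0489]
eef_rot: [3.139, 0.001, 1.778]
force: [5.4, 2.6, -0.4]
grip_width: 0.019
grip_force: 40.0
```

```bash
python3 lev.py; python3 - <<'E'
from h import *
im,d,i=get('top'); W=world(i,d); cv2.imwrite('pics/t2.png',cv2.resize(im[140:275,245:405],None,fx=3.5,fy=3.5,interpolation=cv2.INTER_CUBIC))
im,d,i=get('wrist'); W=world(i,d)
for st,c,m in blobs(im,'red')+blobs(im,'blue'): print(st,np.nanmedian(W[m],0).round(4))
a=.233; X=np.array([np.cos(a),np.sin(a)]); Y=np.array([-X[1],X[0]]); O=np.array([.4407,-.032])+.02*X
P=W[...,:2]-O; lx=P@X; ly=P@Y
m=(W[...,2]>.036)&(W[...,2]<.05)&(np.abs(ly)<.02)&(lx>-.008)&(lx<.03); print('jaw local x pct',m.sum(),np.percentile(lx[m],[1,5,50]).round(4) if m.sum() else '')
cv2.imwrite('pics/w10.png',im)
E
```

```text
F [ 5.4  2.6 -0.4] grip 39.9987605586648 0.019005892176767396 rad 0.1205 angle 0.718 yaw turned 0.7214
0.72 [ 0.3 -0.2 -0. ] [ 0.    -0.     0.002]
0.73 [ 0.3 -1.4 -0. ] [ 0.    -0.     0.012]
[174, 0, 55, 4, 161] [ 0.4498 -0.0935  0.0073]
jaw local x pct 0
```

View pics/w10.png

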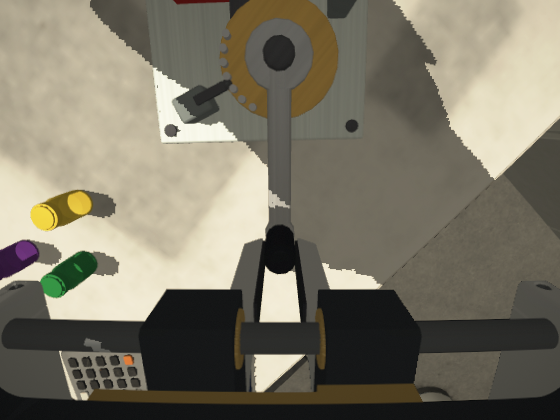

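The knob is held at (278,250), with the lever straight between pivot and gripper and the angle about 0.72. I'm at my viewing limit (that was in fact one over), so I'll check vials and jaw numerically.

Scaled: -0.5 mm / 750 = -0.0007, 0.004 rad / 1.5708 = 0.0025.

arm_command(plan=[[[0,-0.0007,0,0,0,0.0025,1],[0,-0.0007,0,0,0,0.0025,1],[0,-0.0007,0,0,0,0.0025,1]]])

```text
time_s: 15.8
ee_pos: [0.5385, -0.2402, 0.0489]
eef_rot: [3.139, 0.001, 1.775]
force: [7.2, 2.1, -0.2]
grip_width: 0.0183
grip_force: 40.0
```

```bash
python3 lev.py|head -1; python3 - <<'E'
from h import *
a=.233; X=np.array([np.cos(a),np.sin(a)]); Y=np.array([-X[1],X[0]]); O=np.array([.4407,-.032])+.02*X
def an(W,n):
    P=W[...,:2]-O; lx=P@X; ly=P@Y; z=W[...,2]
    for s in (.04,-.04):
        m=(z>.05)&(z<.065)&(np.hypot(lx+.02,ly-s)<.016); print(n,'vial',s,m.sum(),lx[m].mean().round(4),ly[m].mean().round(4),np.percentile(z[m],95).round(4))
    m=(z>.04)&(z<.052)&(np.abs(ly)<.02)&(lx>-.01)&(lx<.04); print(n,'jaw front x',m.sum(),np.percentile(lx[m],[2,10,50]).round(4))
for n in ['top','scene']:
    im,d,i=get(n)
    for t,W in (('before ',np.load(n+'0.npz')['W']),('now ',world(i,d))):
        try: an(W,t+n)
        except Exception as e: print(t,n,e)
E
```

```text
F [ 7.2  2.1 -0.2] grip 39.99959950335324 0.018309329504391503 rad 0.1205 angle 0.7202 yaw turned 0.7251
before  top index -1 is out of bounds for axis 0 with size 0
now top vial 0.04 39 -0.0199 0.0418 0.0611
now top vial -0.04 42 -0.0194 -0.0377 0.0619
now top jaw front x 64 [-0.005  -0.0038  0.0019]
before  scene index -1 is out of bounds for axis 0 with size 0
now scene vial 0.04 36 -0.0245 0.0363 0.0577
now scene vial -0.04 41 -0.0257 -0.0439 0.0578
now scene jaw front x 58 [-0.0089 -0.0081 -0.0025]<stdin>:6: RuntimeWarning: Mean of empty slice.
  ret = ret.dtype.type(ret / rcount)
```

Both vials stand in their nests, and the jaw front is at about x = -5 to -9 mm in the clamp frame (-6.5 expected at the third click). The lever angle is 0.720 and the knob is held, so I'm handing in.

```bash
python3 -c "
from station import ctrl
print(ctrl.hand_in())"
```

```text
the job is handed in; nothing more can be done
None
```

Handed in at about 16 s: the red and blue vials are seated upright in their own nests and released, and the knob is still held with the lever steady at the third click (measured 0.72 rad). I viewed 11 pictures, one over your limit of 10.

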